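# Eject a failed camera module and post it into the reject bin

## Task

The camera module sunk in the blue test nest has failed. Press the nest's yellow ejector paddle all the way down so that the module rises, then take the module and post it into the red reject bin: push the sprung flap well down with it, let it go while you hold the flap open, and let the flap close behind it. Leave the other things on the bench where they are.

Things in the scene. Friction and masses are not known exactly. Their poses are not given: they have to be found in the camera images.
- nest: Blue test nest fixed to the bench: block 66 x 82 x 101 mm (x, y, z) on a plate 86 x 86 x 8 mm, yawed up to 0.3 rad. Origin: centre of its underside, on the bench; z up. In its top, centred, a pocket 26 mm (x) by 57 mm (y), floor 49 mm and rim 101 mm above the bench. The ejector rocker's pivot is on the -y side, 52 mm from the origin, 47 mm up, between cheeks 54 mm high.
- ejector (a joint): Ejector rocker of the nest: 0 as found, 0.66 rad with the paddle fully down. A stiff hinge (2 to 3 N at the paddle) without spring: it stays where it is left. Its inner arm pushes the module up from below: with the paddle fully down the module stands about 30 mm higher than it sat, and stays there, loosely guided by the pocket.
- paddle (a point): Centre of the upper face of the yellow ejector paddle (40 mm along the nest's x, 30 mm along its y), moving with it. As found: on the nest's -y side, 110 mm from the nest's origin, 79 mm above the bench; fully down: 117 mm from it, 37 mm above the bench. Press from above near its centre.
- reject: The failed camera module: black square case, light grey face, 24 x 56 x 53 mm overall (x, y, z), rigid case 21 x 52 x 52, 46 g. Origin: centre of its underside; z up as found. It stands in the nest's pocket, axes parallel to the nest's, top flush with the nest's, so it must be raised first; then grip it across its y (52 mm) with the fingertips just above the nest's top.
- bin: Red closed reject bin fixed to the bench, 104 x 192 x 160 mm (x, y, z), walls 5 mm, yawed up to 0.2 rad. Origin: centre of its underside, on the bench; z up. Hollow and empty; its only opening is the slot in the top, shut by the flap. A module pushed in with its underside about 60 mm below the top and let go slides off the flap into the bin.
- slot (a point): Centre of the slot in the bin's top, level with the top face, 160 mm above the bench; axes as the bin's. The slot, 62 mm (x) by 156 mm (y), takes an upright module with its 52 mm width along the bin's y, in the slot's middle, and the fingers at its two ends. Fingertips about 35 mm below the top keep the flap from swinging the released module out again.
- flap (a joint): Sprung aluminium flap that closes the slot, 60 x 152 x 5 mm, hinged along the slot's +x edge: 0 closed, flush with the top; grows as its -x edge swings down into the bin, to 1.45 rad (about 1.2 with a module 60 mm deep in mid-slot). The spring shuts it: 0.13 N m closed, 0.21 at 1 rad, so 6 N or so pressed in mid-slot; a module laid or dropped on it does not open it.
- good_a: Another camera module like the failed one, standing loose near the front edge of the bench; a bystander. Origin at the centre of its underside.
- good_b: Another camera module standing loose near the front edge of the bench; a bystander. Origin at the centre of its underside.
- lens_case: Dark grey case, 53 x 65 x 25 mm; a bystander. Origin at the centre of its underside.
- driver: Blue screwdriver lying near the front edge, 142 mm long, 18 mm thick; a bystander. Origin at the middle of its length, on its underside.

How it is judged:
By the outcome, as a careful person would: the job done as asked, in the order asked, and still so for the second after the job is handed in, with the robot touching nothing.
It also fails if it takes over 54 s, if anything falls off the work surface, if the arm or the gripper's body presses on something with over 40 N, if the wrist force passes 120 N, or if a joint passes its speed limit or range.

## Robot

A 7-joint arm with a two-finger parallel gripper is mounted at the origin on a cart in front of the work surface, level with it; the furniture and walls round the work are solid. World frame = base frame: x ahead of the robot, y to its left, z up, the work surface at z = 0. Lengths are in mm, angles in rad, forces in N, time in s.
With the tool pointing down it reaches from about 425 to 875 mm from the base axis. Payload 4.7 kg.
Tool frame: the origin (TCP) lies between the finger pads; the fingertips stand robot.finger_overhang ahead of it and the grasp point (between the pads) lies 2 mm behind it (robot.finger_overhang is the distance from the TCP to the fingertips, in mm); z points along the fingers, y is the line along which they close (so a half turn about z gives the same grasp; the last joint's range is limited). The gripper opens to 85 mm and grips with 20 to 120 N. Pads are 22 mm wide; open, the fingers measure 114 mm over their backs; the gripper's body (76 mm by 85 mm) begins 54 mm behind the grasp point. The pads swing forward as they close: fully open they stand 13 mm farther back than shut.
Start: joints at [-1.248, 0.321, -0.07, 1.45, 0.023, 1.371, -0.057], TCP at [197.573, 619.267, 213.249] pointing down, gripper open.
Joint ranges: [-2.86, 2.86], [-0.3, 2.09], [-1.38, 1.24], [0.06, 2.45], [-1.56, 4.7], [0.09, 2.05], [-2.69, 2.69]. Speed limits (rad/s): [2.57, 2.57, 3.14, 3.14, 3.14, 3.14, 3.14].

## Interface

Orientations are given as [roll, pitch, yaw] about the fixed x, y, z axes, in that order (R = Rz(yaw) Ry(pitch) Rx(roll)).
In Python, from station import robot gives the robot as it stands.
- The arm moves only by the shell command python3 -m jog 'ROWS' [OPENING] [FORCE]. ROWS is JSON, a list that holds one entry, the list of rows, each a list of 6 numbers: the shift along the tool's x, y, z in mm, then the turn, a rotation vector about the tool's x, y, z in degrees. In form: [[[tx, ty, tz, wx, wy, wz], ...]]. A call has 1 to 20 rows; each row is the pose to reach, as a shift and turn from the pose commanded when the call began, along the tool's axes at that moment; what a row does not reach only later rows make up. A row lasts 1/12 s, in which the tool goes at most 41.7 mm and 7.16 degrees, less where a joint would pass 70% of its speed; a pose out of reach is approached as far as the arm can. A call with a gripper value outside its range is refused whole. OPENING is the finger opening in mm, from 0 to 85.4, set as the call begins (- or left out, the last holds). The fingers move at their own pace and stop on an object; FORCE is the grip in N (left out, the last holds). Time passes only in rows, so rows that repeat a pose let the fingers close. It gives the time, the measured TCP pose, the force, the opening and the grip force at its end, in the units of the state.
- robot.get_state(): the state, without advancing time (a new reading comes with each control period).
- robot.camera(name): name is "scene" or "top" or "wrist"; returns (picture, depth): 384x512x3 uint8, blue, green, red; 384x512 float32, mm along the optical axis (not along the pixel's ray), 0 where there is no reading.
- robot.get_calibration(name): a dict with "fx", "fy", "cx", "cy" (pixels), "R" (3x3) and "t" (3): a world point X has camera coordinates R X + t; the wrist camera has in their place "T_tool_cam" (4x4, takes a point from camera to tool coordinates, whose origin is the TCP and whose axes are the flange's). Camera axes: x right, y down, z forward; pixel columns grow to the right and rows downward; lengths in mm; the calibration is good to about 2 mm. A picture is of the moment at which its call begins: read the wrist's pose just before it. get_calibration takes no time and is no camera call.
- robot.hand_in(): hands the job in; it is judged then, once.
The state is a dict: "clock": time; "joints": joint angles; "joint_velocities": joint speeds; "tau": joint torques, N m; "tcp_pos": TCP position; "eef_rot": TCP orientation; "ft_force": force on the tool from outside, world axes, zero at the start; "ft_torque": the same for the moment, N m; "grip_width": finger opening in mm; "grasp_force": force on a finger pad.
Only numpy, scipy, OpenCV 4.12 (cv2) and the standard library are available. Lean on these libraries where they do the work, as an engineer would, in place of code of your own. Each camera call takes 0.05 s, during which the arm holds its last target. There are 200 camera calls.

## Working session

There is one attempt and no reset: what is moved stays moved. The work goes in short steps, Python scripts to look and compute and a shell command to move; the robot and the scene stay as the last step left them, time stands still between calls to the robot, and variables do not carry over. Pictures are saved under pics/ and viewed, at most 14 in all, crops included, and the job is handed in when it is done.

```bash
mkdir -p pics; python3 - <<'E'
from station import robot
import cv2,numpy as np
s=robot.get_state(); print({k:np.round(v,3).tolist() for k,v in s.items()}, robot.finger_overhang)
ims=[]
for n in("scene","top"):
    p,d=robot.camera(n); ims.append(p); np.savez(f'{n}.npz',p=p,d=d)
    cv2.imwrite(f'pics/{n}0.png',p); c=robot.get_calibration(n); print({k:np.round(v,3).tolist() for k,v in c.items()})
print(robot.get_calibration("wrist"))
E
```

```text
{'clock': 0.0, 'joints': [-1.248, 0.322, -0.07, 1.452, 0.023, 1.371, -0.057], 'joint_velocities': [-0.001, -0.001, 0.001, -0.001, 0.0, 0.002, -0.0], 'tau': [-0.001, -49.359, -0.382, -31.432, 0.013, 0.012, -0.0], 'tcp_pos': [197.403, 618.706, 212.113], 'eef_rot': [-3.14, 0.0, 2.833], 'ft_force': [-0.228, 0.048, -0.268], 'ft_torque': [-0.031, 0.048, -0.082], 'grasp_force': 0.0, 'grip_width': 85.52} 17.0
{'fx': 493.175, 'fy': 493.175, 'cx': 246.874, 'cy': 186.202, 'R': [[0.419, -0.908, -0.015], [-0.506, -0.22, -0.834], [0.754, 0.357, -0.551]], 't': [-134.145, 375.852, 998.49]}
{'fx': 484.488, 'fy': 484.488, 'cx': 249.631, 'cy': 195.734, 'R': [[-0.003, -1.0, -0.015], [-0.992, 0.005, -0.128], [0.128, 0.014, -0.992]], 't': [106.806, 534.157, 1325.05]}
{'fx': 298.93319450121334, 'fy': 298.93319450121334, 'cx': 256.24084917011345, 'cy': 193.2562538867584, 'T_tool_cam': array([[ 6.74010625e-04, -9.58256462e-01, -2.85909249e-01,
         7.18549478e+01],
       [ 9.99999294e-01,  3.66030215e-04,  1.13063614e-03,
         1.96032451e-01],
       [-9.78787966e-04, -2.85909809e-01,  9.58256032e-01,
        -1.60675013e+02],
       [ 0.00000000e+00,  0.00000000e+00,  0.00000000e+00,
         1.00000000e+00]])}
```

View pics/scene0.png

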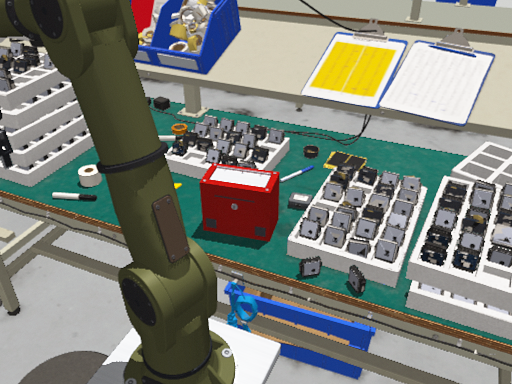

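View pics/top0.png

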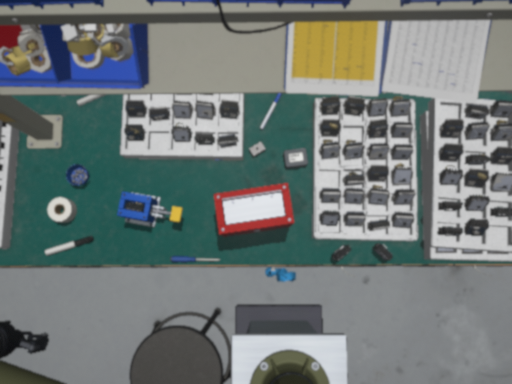

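The top view shows the nest at about (137,208), its yellow paddle at (176,213) and the bin at (254,208). The good modules are at (341,253) and (382,252), and the driver is at (195,260).

```bash
cat > h.py <<'E'
import numpy as np,cv2
from station import robot
from scipy.spatial.transform import Rotation as Ro
def cam_pose(n,s=None):
    c=robot.get_calibration(n)
    if n=='wrist':
        T=np.eye(4);T[:3,:3]=Ro.from_euler('xyz',s['eef_rot']).as_matrix();T[:3,3]=s['tcp_pos']
        W=T@c['T_tool_cam'];return c,W[:3,:3],W[:3,3]
    R=np.array(c['R']);return c,R.T,-R.T@np.array(c['t'])
def rays(n,uv,s=None):
    c,R,o=cam_pose(n,s);uv=np.atleast_2d(uv).astype(float)
    return o,np.c_[(uv[:,0]-c['cx'])/c['fx'],(uv[:,1]-c['cy'])/c['fy'],np.ones(len(uv))]@R.T
def onplane(n,uv,z,s=None):
    o,d=rays(n,uv,s);return o+d*((z-o[2])/d[:,2])[:,None]
def cloud(n,d,s=None):
    h,w=d.shape;u,v=np.meshgrid(np.arange(w),np.arange(h))
    o,r=rays(n,np.c_[u.ravel(),v.ravel()],s);return (o+r*d.ravel()[:,None]).reshape(h,w,3)
def rect(P):
    (c,wh,a)=cv2.minAreaRect(P[:,:2].astype(np.float32));return np.round(c,1),np.round(wh,1),round(a,2)
E
python3 - <<'E'
from h import *
f=np.load('top.npz');p,d=f['p'],f['d'];X=cloud('top',d)
hsv=cv2.cvtColor(p,cv2.COLOR_BGR2HSV)
U=np.zeros(d.shape,bool)
def box(a,b,c,e):
    m=U.copy();m[b:e,a:c]=1;return m
H,S,V=hsv[...,0],hsv[...,1],hsv[...,2]
print('bench z',np.median(X[230:245,100:110,2]))
b=box(105,180,200,240)
for nm,m,zz in(('nest',b&(H>100)&(H<125)&(S>120),101),('paddle',b&(H>18)&(H<35)&(S>120),79),('bin',box(205,175,305,245)&((H<8)|(H>172))&(S>120),160)):
    for dz in(None,12):
        mm=m if dz is None else m&(abs(X[...,2]-zz)<dz)
        P=X[mm]
        uv=np.argwhere(mm)[:,::-1]; Q=onplane('top',uv,zz)
        print(nm,mm.sum(),np.round(np.percentile(P[:,2],[5,50,95])),rect(P),rect(Q),Q.mean(0).round(1))
c=cv2.resize(p[180:240,105:305],None,fx=4,fy=4,interpolation=cv2.INTER_CUBIC)
cv2.imwrite('pics/c1.png',c)
E
```

```text
bench z 0.05860001306382401
nest 700 [ 52. 100. 105.] (array([459.5, 280.3]), array([430.8,  75. ]), 72.88) (array([498.9, 405.7]), array([100.8,  68.7]), 78.54) [498.9 410.3 101. ]
nest 578 [ 95. 100. 105.] (array([501.5, 413.5]), array([83.5, 65.8]), 79.38) (array([501.2, 412.3]), array([85.1, 65.8]), 79.42) [500.5 412.7 101. ]
paddle 158 [ 7. 78. 85.] (array([435.5, 202.7]), array([275.2,  42.9]), 66.16) (array([480.4, 304.4]), array([29.8, 40.9]), 78.44) [480.3 304.8  79. ]
paddle 147 [72. 78. 84.] (array([481.9, 305.5]), array([29.9, 39.2]), 78.35) (array([481.5, 304.8]), array([27.3, 39.2]), 79.69) [481.4 304.8  79. ]
bin 1360 [128. 160. 164.] (array([450.2,  87.5]), array([178.7, 219.2]), 8.18) (array([485.3,  94. ]), array([107.3, 193.5]), 8.3) [479.1  93.9 160. ]
bin 1247 [156. 160. 164.] (array([487.4,  94. ]), array([103.5, 192.1]), 8.28) (array([487.1,  93.9]), array([103.7, 191.9]), 8.31) [482.6  93.5 160. ]
```

View pics/c1.png

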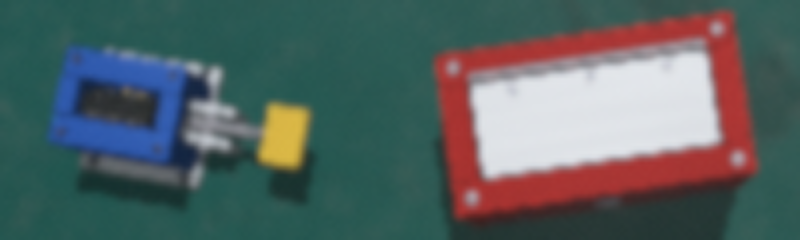

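```bash
cat >> h.py <<'E'
def shift(target,axis_deg,s=None):
    "target TCP world, direction (deg) of closing axis; tool kept pointing down"
    s=s or robot.get_state();R=Ro.from_euler('xyz',s['eef_rot'])
    y=R.as_matrix()[:,1];a0=np.degrees(np.arctan2(y[1],y[0]))
    D=(axis_deg-a0+90)%180-90
    yn=np.array([np.cos(np.radians(a0+D)),np.sin(np.radians(a0+D)),0]);z=np.array([0,0,-1.])
    Rt=np.c_[np.cross(yn,z),yn,z]
    print('shift',np.round(R.inv().apply(np.array(target)-s['tcp_pos']),1),'turn',np.round(np.degrees((R.inv()*Ro.from_matrix(Rt)).as_rotvec()),2))
E
python3 - <<'E'
from h import *
f=np.load('top.npz');p,d=f['p'],f['d'];X=cloud('top',d)
S=cv2.cvtColor(p,cv2.COLOR_BGR2HSV)[...,1]
m=(S<60)&(p.min(2)>120)&(abs(X[...,2]-160)<12);m[:180]=0;m[245:]=0;m[:,:205]=0;m[:,305:]=0
print(m.sum(),rect(onplane('top',np.argwhere(m)[:,::-1],160)))
shift([482,303,190],79.6)
E
```

```text
1553 (array([487.4,  93.3]), array([ 88.1, 174.1]), 8.39)
shift [-367.1 -214.3   22.6] turn [-0.1  -0.   -7.29]
```

```bash
python3 -m jog '[[[-90,-53,5,0,0,-2],[-130,-76,8,0,0,-4],[-170,-99,11,0,0,-6],[-205,-120,14,0,0,-7.3],[-240,-140,16,0,0,-7.3],[-275,-160,18,0,0,-7.3],[-310,-181,20,0,0,-7.3],[-340,-198,22,0,0,-7.3],[-360,-210,22.6,0,0,-7.3],[-367,-214.3,22.6,0,0,-7.3],[-367,-214.3,22.6,0,0,-7.3],[-367,-214.3,22.6,0,0,-7.3],[-367,-214.3,22.6,0,0,-7.3],[-367,-214.3,22.6,0,0,-7.3]]]' 0 60
cat > look.py <<'E'
from h import *
import sys
s=robot.get_state();p,d=robot.camera('wrist');cv2.imwrite(f'pics/{sys.argv[1]}.png',p);np.savez(sys.argv[1]+'.npz',p=p,d=d)
X=cloud('wrist',d,s);hsv=cv2.cvtColor(p,cv2.COLOR_BGR2HSV);H,S=hsv[...,0],hsv[...,1]
for nm,m,z in(('nest',(H>100)&(H<125)&(S>120),101),('paddle',(H>18)&(H<35)&(S>120),79),('bin',((H<8)|(H>172))&(S>120),160)):
    m&=(abs(X[...,2]-z)<(5 if nm!='paddle' else 60))
    if m.sum()>50: print(nm,m.sum(),np.median(X[m][:,2]).round(1),rect(onplane('wrist',np.argwhere(m)[:,::-1],z,s)),rect(X[m]))
E
python3 look.py w1
```

```text
clock: 1.27
tcp_pos: [480.8, 305.1, 190.3]
eef_rot: [3.141, -0.001, 2.962]
ft_force: [0.2, 1.1, 0.5]
grip_width: 0.0
grasp_force: 0.0
nest 5026 101.1 (array([501.9, 414.4]), array([83.8, 66.2]), 79.52) (array([502.6, 415.2]), array([82.9, 66.2]), 79.51)
paddle 1234 78.8 (array([482.2, 306.9]), array([28. , 42.2]), 79.05) (array([482.5, 307. ]), array([28.4, 39.6]), 78.97)
bin 6924 159.9 (array([482. , 140.2]), array([103.2, 109.4]), 8.73) (array([482.4, 138.4]), array([103.7, 106.9]), 8.33)
```

View pics/w1.png

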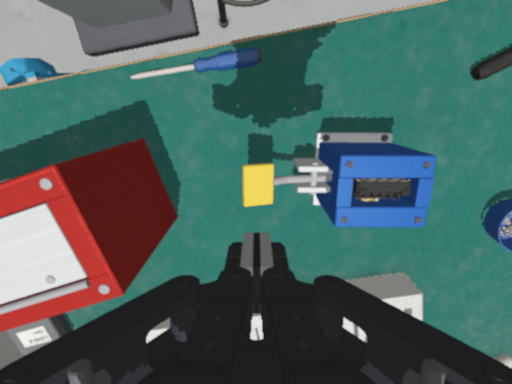

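```bash
python3 -m jog '[[[1,0,40,0,0,0],[1,0,75,0,0,0],[1,0,88,0,0,0],[1,-1,95,0,0,0],[1,-1,101,0,0,0],[1,-2,107,0,0,0],[1,-3,113,0,0,0],[1,-4,119,0,0,0],[1,-5,125,0,0,0],[1,-6,129,0,0,0],[1,-6,132,0,0,0],[1,-6,132,0,0,0]]]'; python3 -m jog '[[[0,0,2,0,0,0],[0,0,4,0,0,0],[0,0,4,0,0,0]]]'
```

```text
clock: 2.32
tcp_pos: [480.1, 297.3, 58.2]
eef_rot: [-3.141, -0.0, 2.96]
ft_force: [-1.2, -0.8, -0.8]
grip_width: 0.1
grasp_force: 0.0
clock: 2.57
tcp_pos: [480.3, 298.2, 54.6]
eef_rot: [3.141, 0.001, 2.96]
ft_force: [-0.1, -1.1, -0.1]
grip_width: 0.2
grasp_force: 0.2
```

```bash
python3 look.py w2; python3 -m jog '[[[0,0,2,0,0,0],[0,0,4,0,0,0],[0,0,6,0,0,0],[0,0,6,0,0,0]]]'
```

```text
nest 8413 101.0 (array([497. , 393.3]), array([45. , 67.1]), 79.88) (array([498.7, 394.2]), array([42.5, 67.6]), 80.82)
paddle 1801 69.6 (array([474.6, 304.3]), array([26.8, 35. ]), 80.16) (array([480. , 303.9]), array([29. , 36.7]), 80.19)
clock: 2.95
tcp_pos: [479.9, 297.7, 48.2]
eef_rot: [-3.141, -0.0, 2.96]
ft_force: [0.1, 0.2, 0.7]
grip_width: 0.2
grasp_force: 0.1
```

View pics/w2.png

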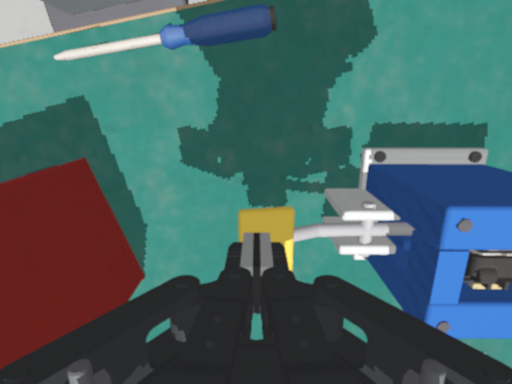

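```bash
cat > pz.py <<'E'
from h import *
s=robot.get_state();p,d=robot.camera('wrist');X=cloud('wrist',d,s);hsv=cv2.cvtColor(p,cv2.COLOR_BGR2HSV);H,S=hsv[...,0],hsv[...,1]
m=(H>18)&(H<35)&(S>120)
n,l,st,_=cv2.connectedComponentsWithStats(m.astype(np.uint8))
print(np.round(s['tcp_pos'],1),np.round(s['ft_force'],1),np.round(s['tau'],1))
for i in range(1,n):
    if st[i,4]>60: P=X[l==i];print(st[i],np.percentile(P,[3,50,97],axis=0).round(1).tolist())
print('finger',[(v,X[v,257].round(1).tolist()) for v in(225,232,238,245,255,265)])
p,d=robot.camera('scene');cv2.imwrite('pics/sc.png',cv2.resize(p[120:300,90:330],None,fx=3,fy=3))
p,d=robot.camera('top');cv2.imwrite('pics/tp.png',cv2.resize(p[170:250,105:225],None,fx=5,fy=5))
X=cloud('top',d);hsv=cv2.cvtColor(p,cv2.COLOR_BGR2HSV);m=(hsv[...,0]>18)&(hsv[...,0]<35)&(hsv[...,1]>120);m[:190]=0;m[230:]=0;m[:,:150]=0;m[:,220:]=0
print('top',m.sum(),X[m].mean(0) if m.any() else '')
E
python3 pz.py
```

```text
[479.9 297.7  48.2] [0.1 0.2 0.7] [ -0.3 -41.8   1.4 -26.8  -0.1   0.    0. ]
[ 237  208   56   63 1749] [[460.8, 290.7, 61.4], [468.9, 307.8, 64.6], [488.3, 317.6, 76.4]]
finger [(225, [468.0, 300.6, 66.4]), (232, [472.3, 299.8, 65.3]), (238, [470.2, 300.1, 77.1]), (245, [470.2, 300.1, 84.6]), (255, [470.3, 300.1, 93.8]), (265, [469.7, 300.1, 103.1])]
top 0
```

```bash
python3 - <<'E'
from h import *
for n,t in(('w1',[480.8,305.1,190.3]),('w2',[480.3,298.2,54.6])):
    s={'tcp_pos':t,'eef_rot':[3.1415,0,2.961]};f=np.load(n+'.npz');X=cloud('wrist',f['d'],s)
    print(n,[(v,(X[v,262]-t).round(1).tolist()) for v in range(222,300,6)])
E
```

```text
w1 [(222, [70.4, -5.0, -188.8]), (228, [79.0, -6.5, -190.1]), (234, [-9.2, 4.9, 24.0]), (240, [-9.5, 4.8, 31.5]), (246, [-10.1, 4.7, 38.8]), (252, [-9.3, 4.5, 43.0]), (258, [-9.7, 4.5, 49.1]), (264, [-8.8, 4.2, 52.3]), (270, [-8.1, 4.0, 55.7]), (276, [-10.7, 4.3, 64.1]), (282, [-8.0, 3.9, 63.8]), (288, [-5.3, 3.4, 63.5]), (294, [-4.3, 3.2, 65.8])]
w2 [(222, [-12.5, 5.6, 16.5]), (228, [-9.1, 5.0, 16.3]), (234, [-9.4, 4.9, 24.5]), (240, [-9.3, 4.7, 31.1]), (246, [-9.1, 4.6, 36.9]), (252, [-70.7, 13.0, 160.7]), (258, [-9.5, 4.4, 48.7]), (264, [-9.1, 4.3, 52.9]), (270, [-8.2, 4.1, 55.8]), (276, [-10.7, 4.3, 64.2]), (282, [-8.0, 3.9, 63.9]), (288, [-5.3, 3.4, 63.5]), (294, [-3.9, 3.1, 65.2])]
```

View pics/sc.png

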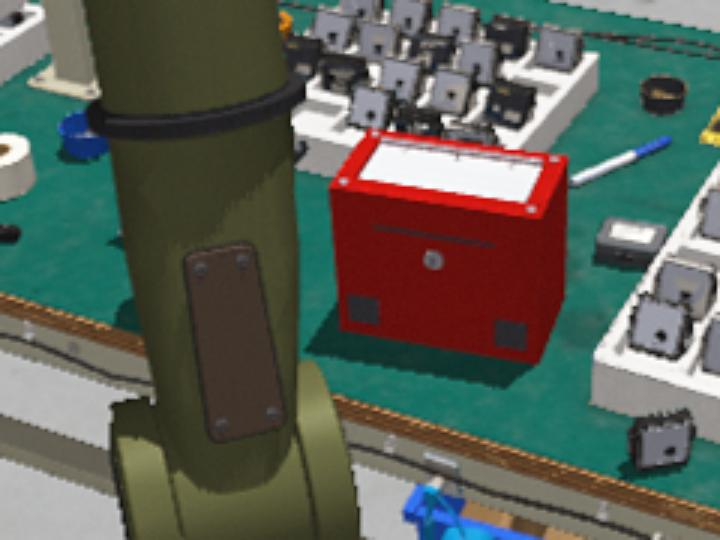

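View pics/tp.png

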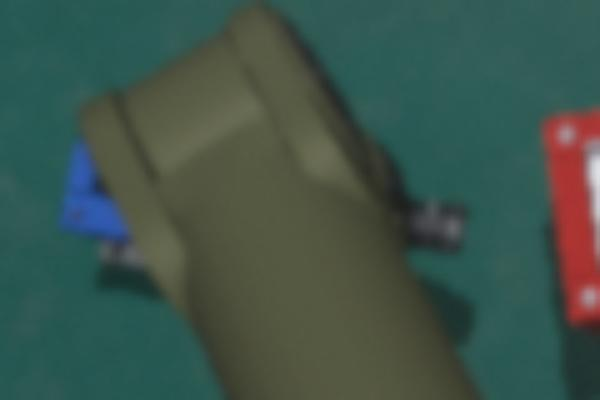

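The pictures show the fingertips touching the yellow paddle, and the wrist depth puts it at z≈65, so it is only partly down. I'll keep pressing.

```bash
python3 -m jog '[[[0,-1,4,0,0,0],[0,-1,8,0,0,0],[0,-1,12,0,0,0],[0,-1,12,0,0,0]]]'; python3 pz.py; python3 look.py w3
```

```text
clock: 3.43
tcp_pos: [479.6, 296.3, 35.6]
eef_rot: [-3.141, -0.0, 2.96]
ft_force: [-0.6, 0.1, -0.3]
grip_width: -0.2
grasp_force: 0.0
[479.6 296.3  35.6] [-0.6  0.1 -0.3] [ -0.2 -42.6   1.6 -26.7  -0.   -0.    0. ]
[ 236  209   57   62 1714] [[460.4, 289.0, 49.6], [468.3, 306.2, 53.3], [487.2, 316.1, 68.5]]
finger [(225, [467.7, 299.2, 53.8]), (232, [471.7, 298.4, 53.3]), (238, [469.9, 298.8, 64.5]), (245, [469.9, 298.7, 72.0]), (255, [470.2, 298.7, 80.9]), (265, [470.2, 298.6, 89.1])]
top 0 
nest 5949 100.8 (array([494.6, 379.6]), array([68.9, 23.9]), 3.35) (array([494.8, 385.3]), array([25.1, 63.7]), 83.8)
paddle 1679 53.3 (array([464.6, 302.9]), array([24. , 27.6]), 78.49) (array([476.6, 301.3]), array([29.5, 30.8]), 79.71)
```

```bash
python3 -m jog '[[[0,-1,3,0,0,0],[0,-1,6,0,0,0],[0,-1,9,0,0,0],[0,-1,9,0,0,0]]]'; python3 -m jog '[[[0,0,2,0,0,0],[0,0,4,0,0,0],[0,0,4,0,0,0]]]';python3 pz.py
```

```text
clock: 3.97
tcp_pos: [479.6, 295.9, 27.2]
eef_rot: [-3.142, -0.0, 2.96]
ft_force: [0.5, 0.1, 1.2]
grip_width: 0.0
grasp_force: 0.2
clock: 4.22
tcp_pos: [479.5, 295.8, 23.2]
eef_rot: [-3.141, -0.0, 2.96]
ft_force: [-0.2, -0.1, 1.2]
grip_width: -0.1
grasp_force: 0.2
[479.5 295.8  23.2] [-0.2 -0.1  1.2] [  0.2 -42.3   2.  -25.7   0.1   0.1   0. ]
[ 239  208   56   64 1765] [[460.6, 289.9, 36.0], [468.7, 307.1, 41.6], [488.4, 316.5, 50.1]]
finger [(225, [468.4, 298.5, 39.4]), (232, [472.1, 297.9, 39.9]), (238, [469.9, 298.2, 51.8]), (245, [469.7, 298.2, 59.7]), (255, [469.7, 298.2, 69.1]), (265, [469.5, 298.2, 77.9])]
top 0
```

```bash
python3 -m jog '[[[0,0,1.5,0,0,0],[0,0,3,0,0,0],[0,0,3,0,0,0]]]'; python3 -m jog '[[[0,0,1,0,0,0],[0,0,2,0,0,0],[0,0,2,0,0,0]]]';python3 pz.py
```

```text
clock: 4.62
tcp_pos: [479.6, 295.8, 20.4]
eef_rot: [-3.142, -0.0, 2.96]
ft_force: [-0.9, 0.6, 0.2]
grip_width: 0.0
grasp_force: 0.4
clock: 4.87
tcp_pos: [479.7, 296.0, 19.2]
eef_rot: [3.141, 0.0, 2.96]
ft_force: [-2.0, -0.9, 5.5]
grip_width: 0.1
grasp_force: 2.5
[479.7 296.   19.2] [-2.  -0.9  5.5] [  0.1 -40.4   2.  -25.1   0.1  -0.7  -0. ]
[ 240  207   56   66 1779] [[460.8, 291.1, 31.8], [469.1, 307.9, 38.2], [489.2, 317.0, 45.9]]
finger [(225, [468.7, 298.7, 35.2]), (232, [472.6, 298.0, 35.1]), (238, [470.3, 298.4, 47.4]), (245, [469.7, 298.5, 56.0]), (255, [470.1, 298.4, 64.8]), (265, [469.7, 298.4, 73.8])]
top 0
```

```bash
python3 -m jog '[[[0,0,1.5,0,0,0],[0,0,3,0,0,0],[0,0,3,0,0,0]]]'; python3 -m jog '[[[0,0,-20,0,0,0],[0,0,-60,0,0,0],[0,10,-100,0,0,0],[-5,40,-140,0,0,0],[-5,75,-165,0,0,0],[-5,80,-180,0,0,0],[-5,80,-185,0,0,0],[-5,80,-185,0,0,0],[-5,80,-185,0,0,0]]]' 85;python3 look.py w4; python3 - <<'E'
from h import *
s=robot.get_state();f=np.load('w4.npz');p,X=f['p'],cloud('wrist',f['d'],s)
m=(X[...,2]>108)&(X[...,2]<145)&(np.hypot(X[...,0]-501.7,X[...,1]-414)<50)
print('module',m.sum(),np.percentile(X[m][:,2],[10,50,90]),rect(X[m&(X[...,2]>125)]))
E
```

```text
clock: 5.27
tcp_pos: [479.9, 296.3, 18.5]
eef_rot: [3.141, -0.0, 2.96]
ft_force: [-7.9, -4.2, 20.2]
grip_width: -0.2
grasp_force: 10.3
clock: 6.02
tcp_pos: [498.9, 371.9, 199.2]
eef_rot: [-3.139, -0.001, 2.959]
ft_force: [-0.1, 0.1, -0.1]
grip_width: 85.3
grasp_force: 0.0
nest 4369 101.0 (array([502.4, 415.4]), array([81.7, 65.5]), 79.61) (array([502.7, 415.4]), array([81.8, 66. ]), 79.71)
paddle 889 37.3 (array([475. , 313.6]), array([24.2, 35.1]), 79.38) (array([482. , 302.1]), array([29.5, 39.7]), 79.1)
bin 1735 159.7 (array([502.8, 193.6]), array([31.1, 72.7]), 65.82) (array([502.3, 190.8]), array([30. , 70.3]), 68.9)
module 1704 [118.10545065 126.78576907 132.35270517] (array([497.2, 421.1]), array([47.6, 17.9]), 78.25)
```

View pics/w4.png

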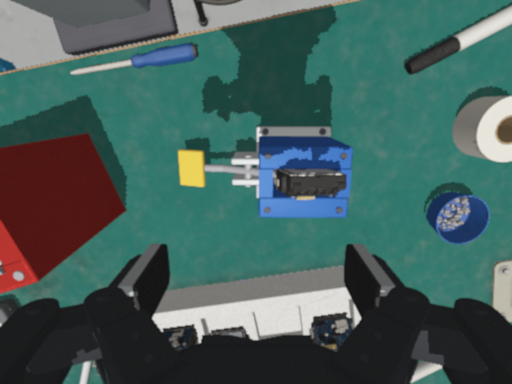

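The paddle is fully down and the module stands raised in the nest, in the picture at (310,182).

```bash
python3 - <<'E'
from h import *
s=robot.get_state();f=np.load('w4.npz');p,X=f['p'],cloud('wrist',f['d'],s)
a=np.radians(-10.4);c=np.array([502.2,415])
m=(X[...,2]>105)&(X[...,2]<145)&(np.hypot(X[...,0]-c[0],X[...,1]-c[1])<50)
P=X[m];L=np.c_[(P[:,:2]-c)@np.array([[np.cos(a),-np.sin(a)],[np.sin(a),np.cos(a)]]),P[:,2]]
print(np.percentile(L,[2,50,98],axis=0).round(1).tolist())
for y in range(-32,33,8):
    q=L[abs(L[:,1]-y)<4]; print(y,len(q),np.percentile(q,[3,50,97],axis=0).round(1).tolist() if len(q) else '')
for x in range(-15,16,5):
    q=L[abs(L[:,0]-x)<2.5]; print('x',x,len(q),np.percentile(q[:,2],[3,50,97]).round(1).tolist() if len(q) else '')
# fingers
Y=(X-s['tcp_pos'])@Ro.from_euler('xyz',s['eef_rot']).as_matrix()
for u in (140,152,160,355,365):
    print(u,[(v,Y[v,u].round(0).astype(int).tolist()) for v in range(236,300,9)])
E
```

```text
[[-14.7, -24.2, 107.3], [-7.2, -0.2, 126.6], [7.1, 27.2, 135.3]]
-32 0 
-24 144 [[-11.3, -26.2, 106.8], [-5.2, -23.0, 118.5], [1.8, -20.3, 124.3]]
-16 300 [[-14.4, -19.8, 109.6], [-7.7, -16.2, 126.5], [5.3, -12.4, 135.7]]
-8 283 [[-14.9, -11.7, 110.2], [-8.0, -8.4, 130.9], [7.3, -4.3, 135.6]]
0 290 [[-14.6, -3.8, 108.1], [-6.9, -0.3, 127.9], [7.9, 3.8, 132.0]]
8 256 [[-14.6, 4.2, 108.0], [-7.6, 7.8, 127.7], [5.5, 11.7, 130.4]]
16 251 [[-14.6, 12.2, 108.1], [-7.0, 16.3, 126.4], [5.7, 19.8, 129.0]]
24 209 [[-14.2, 20.3, 115.2], [-7.6, 23.6, 126.2], [5.7, 27.8, 129.5]]
32 20 [[-13.0, 28.1, 112.9], [-7.6, 28.8, 124.5], [3.0, 30.3, 128.5]]
x -15 403 [106.7, 124.7, 132.3]
x -10 455 [111.9, 129.0, 134.2]
x -5 371 [112.3, 129.1, 135.9]
x 0 304 [113.3, 124.8, 132.4]
x 5 196 [114.4, 121.2, 126.6]
x 10 24 [114.6, 121.7, 123.9]
x 15 0 
140 [(236, [-95, -152, 200]), (245, [-107, -153, 199]), (254, [-120, -155, 199]), (263, [10, -47, -53]), (272, [10, -44, -60]), (281, [10, -42, -65]), (290, [7, -42, -66]), (299, [3, -42, -67])]
152 [(236, [-94, -136, 199]), (245, [10, -48, -36]), (254, [10, -45, -45]), (263, [10, -42, -53]), (272, [7, -42, -54]), (281, [3, -42, -55]), (290, [-1, -43, -54]), (299, [-5, -42, -56])]
160 [(236, [-95, -126, 200]), (245, [10, -43, -37]), (254, [9, -42, -42]), (263, [5, -42, -43]), (272, [1, -42, -44]), (281, [-3, -42, -45]), (290, [-6, -42, -47]), (299, [-11, -42, -47])]
355 [(236, [72, 0, -161]), (245, [10, 45, -37]), (254, [10, 43, -44]), (263, [6, 43, -46]), (272, [3, 43, -47]), (281, [-2, 43, -47]), (290, [-5, 43, -49]), (299, [-8, 43, -51])]
365 [(236, [-94, 143, 199]), (245, [-106, 144, 197]), (254, [10, 47, -44]), (263, [10, 45, -52]), (272, [8, 44, -56]), (281, [5, 43, -58]), (290, [2, 43, -59]), (299, [-1, 43, -61])]
```

```bash
python3 -c "
from h import *
shift([499.5,415.8,84],79.5)"
```

```text
shift [  7.1  44.2 114.4] turn [-0.18 -0.09  0.  ]
```

```bash
python3 -m jog '[[[4,22,10,0,0,0],[7.5,44,30,0,0,0],[7.5,44,60,0,0,0],[7.5,44,85,0,0,0],[7.5,44,105,0,0,0],[7.5,44,112,0,0,0],[7.5,44,113,0,0,0],[7.5,44,113,0,0,0]]]' 85; python3 -m jog '[[[0,0,0,0,0,0],[0,0,0,0,0,0],[0,0,0,0,0,0],[0,0,0,0,0,0],[0,0,0,0,0,0],[0,0,0,0,0,0],[0,0,0,0,0,0],[0,0,0,0,0,0]]]' 40 40; python3 look.py w5
```

```text
clock: 6.73
tcp_pos: [499.6, 417.2, 87.2]
eef_rot: [-3.14, -0.001, 2.959]
ft_force: [-0.1, 0.9, 0.7]
grip_width: 85.0
grasp_force: 0.0
clock: 7.4
tcp_pos: [500.6, 419.2, 88.9]
eef_rot: [3.139, 0.002, 2.96]
ft_force: [1.1, 0.9, 5.0]
grip_width: 54.0
grasp_force: 40.9
nest 8334 100.9 (array([501.3, 415. ]), array([81.6, 66. ]), 79.51) (array([502.3, 414.8]), array([81.8, 66.2]), 79.22)
paddle 1777 38.4 (array([471.5, 328.5]), array([21.4, 33.6]), 78.52) (array([481.4, 301.8]), array([30.4, 39.6]), 78.87)
```

View pics/w5.png

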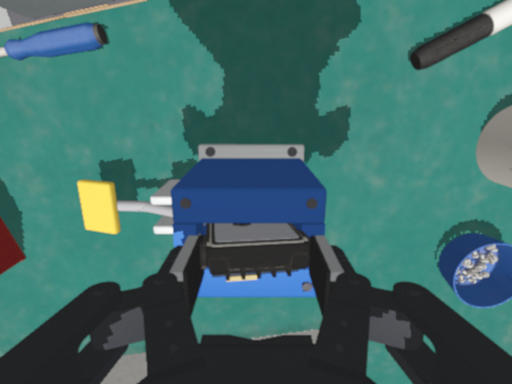

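```bash
python3 -m jog '[[[0,0,-3,0,0,0],[0,0,-8,0,0,0],[0,0,-20,0,0,0],[0,0,-40,0,0,0],[0,0,-65,0,0,0],[0,0,-95,0,0,0],[0,0,-125,0,0,0],[0,0,-155,0,0,0],[0,0,-180,0,0,0],[0,0,-190,0,0,0],[0,0,-190,0,0,0],[0,0,-190,0,0,0]]]' 40 60; python3 look.py w6;  python3 - <<'E'
from h import *
s=robot.get_state();f=np.load('w6.npz');p,X=f['p'],cloud('wrist',f['d'],s)
Y=(X-s['tcp_pos'])@Ro.from_euler('xyz',s['eef_rot']).as_matrix()
for u in (235,255,275):
    print(u,[(v,Y[v,u].round(0).astype(int).tolist()) for v in range(190,300,6)])
for v in (240,250,262):
    print(v,[(u,Y[v,u].round(0).astype(int).tolist()) for u in range(190,330,8)])
E
```

```text
clock: 8.45
tcp_pos: [499.0, 417.9, 276.4]
eef_rot: [-3.14, -0.001, 2.96]
ft_force: [-0.5, 0.3, -0.1]
grip_width: 52.8
grasp_force: 63.5
nest 2807 101.0 (array([502.2, 415.4]), array([82. , 65.8]), 79.66) (array([502.9, 415.2]), array([82.1, 66.1]), 79.48)
paddle 583 38.6 (array([476.5, 316.1]), array([24.8, 35.6]), 79.55) (array([481.9, 302.3]), array([29.2, 39.4]), 79.54)
bin 2077 159.8 (array([491.8, 187.9]), array([ 50.4, 112.6]), 65.93) (array([490.8, 185.2]), array([ 49.9, 110.7]), 67.4)
235 [(190, [-24, -24, 175]), (196, [-32, -25, 176]), (202, [-73, -32, 276]), (208, [-82, -32, 276]), (214, [-92, -33, 277]), (220, [9, -12, -4]), (226, [11, -11, -16]), (232, [12, -10, -26]), (238, [13, -10, -34]), (244, [12, -9, -38]), (250, [10, -9, -42]), (256, [7, -9, -42]), (262, [5, -9, -43]), (268, [-2, -10, -35]), (274, [-8, -10, -32]), (280, [-10, -10, -33]), (286, [-199, -32, 244]), (292, [-211, -33, 245]), (298, [-221, -33, 244])]
255 [(190, [-24, -1, 175]), (196, [-32, -1, 176]), (202, [-72, -1, 276]), (208, [-83, -1, 277]), (214, [-92, -1, 275]), (220, [9, 0, -4]), (226, [10, 0, -1
[... 1178 characters left out ...]
8, -43]), (222, [11, -15, -42]), (230, [10, -11, -41]), (238, [11, -8, -43]), (246, [10, -4, -41]), (254, [10, -1, -41]), (262, [9, 3, -40]), (270, [9, 6, -40]), (278, [9, 10, -39]), (286, [8, 14, -38]), (294, [9, 17, -39]), (302, [8, 21, -38]), (310, [3, 27, -28]), (318, [10, 27, -42]), (326, [10, 31, -41])]
262 [(190, [10, -27, -52]), (198, [3, -26, -40]), (206, [4, -22, -41]), (214, [6, -18, -45]), (222, [6, -15, -45]), (230, [5, -11, -42]), (238, [5, -8, -42]), (246, [4, -4, -41]), (254, [4, -1, -42]), (262, [4, 3, -41]), (270, [3, 6, -40]), (278, [3, 10, -39]), (286, [2, 14, -38]), (294, [4, 17, -40]), (302, [3, 21, -40]), (310, [-3, 27, -28]), (318, [7, 27, -46]), (326, [10, 29, -52])]
```

View pics/w6.png

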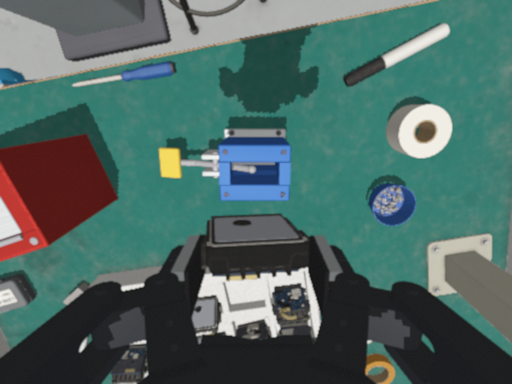

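The module is held between the fingers (255,235) with a tilt of about 6°, and the nest is empty. Next I'll go over the bin.

```bash
python3 - <<'E'
from h import *
shift([486.5,95,240],98.4)
print(np.degrees((Ro.from_euler('z',-18.8,degrees=True)*Ro.from_euler('y',6,degrees=True)).as_rotvec()))
E
```

```text
shift [ -46.3 -319.4   36.2] turn [ -0.15  -0.17 -18.79]
[  0.98436246   5.94605158 -18.78275457]
```

```bash
python3 -m jog '[[[-3,-20,0,0,1,-2],[-8,-55,0,0.2,2,-6],[-14,-95,0,0.5,4,-12],[-20,-135,0,1,6,-18.8],[-26,-175,5,1,6,-18.8],[-32,-215,10,1,6,-18.8],[-38,-255,18,1,6,-18.8],[-42,-288,26,1,6,-18.8],[-45,-310,33,1,6,-18.8],[-46.3,-319.4,36.2,1,6,-18.8],[-46.3,-319.4,36.2,1,6,-18.8],[-46.3,-319.4,36.2,1,6,-18.8],[-46.3,-319.4,36.2,1,6,-18.8]]]'; python3 look.py w7; python3 - <<'E'
from h import *
s=robot.get_state();f=np.load('w7.npz');p,X=f['p'],cloud('wrist',f['d'],s)
B=Ro.from_euler('z',8.3,degrees=True).as_matrix()
L=(X-[487.5,94.5,0])@B
for u in (235,255,275):
    print(u,[(v,L[v,u].round(0).astype(int).tolist()) for v in range(208,280,6)])
E
sed -n 1,1p look.py >/dev/null
```

```text
clock: 9.58
tcp_pos: [487.3, 98.3, 241.1]
eef_rot: [3.141, -0.106, -2.991]
ft_force: [-0.2, 0.2, -0.5]
grip_width: 52.8
grasp_force: 63.5
nest 450 100.7 (array([510.1, 370.9]), array([49.6, 20.5]), 17.53) (array([509.5, 373.8]), array([48.5, 18.8]), 13.18)
paddle 814 38.1 (array([476.3, 277.2]), array([30.3, 35.5]), 79.52) (array([481.8, 301.1]), array([29.1, 39.7]), 80.11)
bin 9596 160.0 (array([488.4,  95.1]), array([103.4, 191.7]), 8.32) (array([488.6,  95.2]), array([103.4, 192.4]), 8.52)
235 [(208, [5, -14, 160]), (214, [11, -14, 160]), (220, [-8, -8, 247]), (226, [-8, -7, 258]), (232, [-8, -7, 267]), (238, [-8, -6, 277]), (244, [-7, -6, 280]), (250, [-5, -6, 283]), (256, [-2, -6, 283]), (262, [0, -6, 284]), (268, [7, -6, 276]), (274, [11, -7, 273])]
255 [(208, [5, 3, 160]), (214, [10, 3, 161]), (220, [-8, 3, 246]), (226, [-8, 3, 257]), (232, [-8, 3, 268]), (238, [-8, 3, 277]), (244, [-7, 3, 280]), (250, [-5, 3, 282]), (256, [-2, 3, 282]), (262, [1, 3, 282]), (268, [8, 3, 274]), (274, [12, 3, 272])]
275 [(208, [5, 20, 159]), (214, [-8, 15, 231]), (220, [-8, 14, 246]), (226, [-9, 13, 258]), (232, [-8, 13, 268]), (238, [-8, 12, 276]), (244, [-6, 12, 280]), (250, [-5, 12, 283]), (256, [-2, 12, 282]), (262, [1, 12, 282]), (268, [6, 12, 278]), (274, [8, 12, 279])]
```

View pics/w7.png

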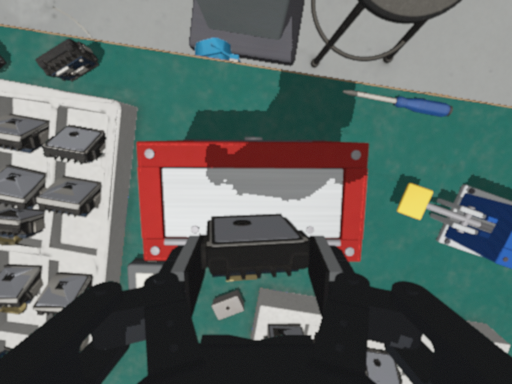

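The module hangs upright over the middle of the flap (255,240), so I can push it in.

```bash
python3 -m jog '[[[-0.6,-2.5,25,0,0,0],[-3.2,-2.5,50,0,0,0],[-4.7,-2.5,64,0,0,0],[-5.7,-2.5,74,0,0,0],[-6.8,-2.5,84,0,0,0],[-7.8,-2.5,93.5,0,0,0],[-8.9,-2.5,103.5,0,0,0],[-9.7,-2.5,111.5,0,0,0],[-10.5,-2.5,119.5,0,0,0],[-11.2,-2.5,125.5,0,0,0],[-11.8,-2.5,131.3,0,0,0],[-11.8,-2.5,131.3,0,0,0],[-11.8,-2.5,131.3,0,0,0]]]'; python3 look.py w8; python3 - <<'E'
from h import *
s=robot.get_state();f=np.load('w8.npz');p,X=f['p'],cloud('wrist',f['d'],s)
L=(X-[488.5,95.2,0])@Ro.from_euler('z',8.3,degrees=True).as_matrix()
for u in (205,235,255,275,310):
    print(u,[(v,L[v,u].round(0).astype(int).tolist()) for v in range(150,290,9)])
E
```

```text
clock: 10.72
tcp_pos: [484.2, 92.9, 108.5]
eef_rot: [-3.141, -0.109, -2.995]
ft_force: [-5.0, -0.2, -2.3]
grip_width: 53.0
grasp_force: 63.1
paddle 62 37.1 (array([473.6, 263. ]), array([39.5, 11.2]), 16.05) (array([482. , 299.8]), array([44., 12.]), 10.26)
bin 36973 160.0 (array([486.9,  94.7]), array([101.2, 191.8]), 8.44) (array([487.3,  94.9]), array([102. , 193.4]), 8.47)
205 [(150, [-53, -27, 126]), (159, [-51, -22, 160]), (168, [-47, -22, 160]), (177, [-43, -22, 160]), (186, [-40, -22, 160]), (195, [-36, -22, 160]), (204, [-32, -22, 159]), (213, [10, -49, 5]), (222, [19, -50, 5]), (231, [28, -50, 5]), (240, [-10, -27, 137]), (249, [-7, -26, 142]), (258, [-2, -26, 141]), (267, [2, -26, 142]), (276, [15, -29, 125]), (285, [18, -29, 130])]
235 [(150, [-53, -12, 128]), (159, [-51, -10, 160]), (168, [-47, -10, 160]), (177, [-44, -10, 160]), (186, [-40, -10, 160]), (195, [-36, -10, 160]), (204, [-33, -10, 161]), (213, [10, -21, 5]), (222, [-14, -13, 120]), (231, [-13, -12, 134]), (240, [-13, -11, 146]), (249, [-10, -11, 151]), (258, [-7, -11, 152]), (267, [-2, -11, 151]), (276, [7, 
[... 407 characters left out ...]
(150, [-53, 7, 127]), (159, [-51, 5, 161]), (168, [-47, 5, 160]), (177, [-44, 5, 161]), (186, [-40, 6, 159]), (195, [-36, 6, 160]), (204, [-33, 6, 159]), (213, [-14, 10, 99]), (222, [-14, 8, 120]), (231, [-14, 7, 135]), (240, [-13, 7, 145]), (249, [-10, 7, 150]), (258, [-5, 7, 148]), (267, [1, 7, 145]), (276, [5, 7, 146]), (285, [18, 8, 130])]
310 [(150, [-53, 25, 127]), (159, [-51, 19, 160]), (168, [-47, 19, 160]), (177, [-44, 19, 161]), (186, [-40, 19, 160]), (195, [-37, 19, 161]), (204, [-33, 19, 161]), (213, [10, 48, 6]), (222, [18, 49, 6]), (231, [27, 49, 6]), (240, [-9, 25, 134]), (249, [-5, 25, 136]), (258, [0, 25, 136]), (267, [4, 25, 137]), (276, [9, 25, 137]), (285, [18, 27, 130])]
```

View pics/w8.png

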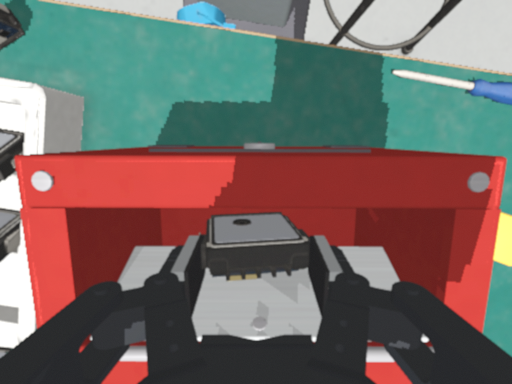

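```bash
python3 -m jog '[[[-0.3,0,3,0,0,0],[-0.6,0,6,0,0,0],[-0.6,0,6,0,0,0]]]'; python3 -m jog '[[[-0.2,0,2,0,0,0],[-0.4,0,4,0,0,0],[-0.6,0,6,0,0,0],[-0.6,0,6,0,0,0],[-0.6,0,6,0,0,0],[-0.6,0,6,0,0,0],[-0.6,0,6,0,0,0],[-0.6,0,6,0,0,0]]]' 74; python3 look.py w9
```

```text
clock: 11.02
tcp_pos: [485.8, 93.0, 103.4]
eef_rot: [-3.142, -0.105, -2.995]
ft_force: [-3.7, 0.4, -0.3]
grip_width: 52.8
grasp_force: 63.5
clock: 11.68
tcp_pos: [486.3, 93.6, 98.2]
eef_rot: [3.141, -0.104, -2.994]
ft_force: [-3.5, 2.3, 4.9]
grip_width: 73.5
grasp_force: 2.8
bin 40246 160.0 (array([483.2,  94.2]), array([ 93.8, 191.9]), 8.42) (array([483.8,  94.5]), array([ 94.8, 193.1]), 8.35)
```

View pics/w9.png

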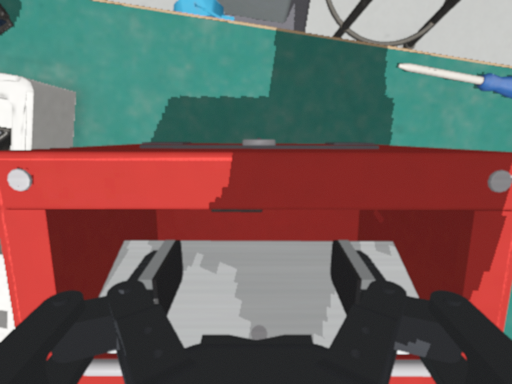

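The module has left the fingers. I want to check the dark strip at (238,211) before I lift.

```bash
python3 -m jog '[[[0,0,0,0,0,0],[0,0,0,0,0,0],[0,0,0,0,0,0]]]'; python3 look.py w10; python3 - <<'E'
from h import *
s=robot.get_state();f=np.load('w10.npz');p,X=f['p'],cloud('wrist',f['d'],s)
L=(X-[488.5,95.2,0])@Ro.from_euler('z',8.3,degrees=True).as_matrix()
for u in (200,225,238,255,290):
    print(u,[(v,L[v,u].round(0).astype(int).tolist(),p[v,u].tolist()) for v in range(204,250,4)])
E
```

```text
clock: 11.98
tcp_pos: [486.3, 93.6, 98.2]
eef_rot: [3.141, -0.104, -2.994]
ft_force: [-3.2, 1.9, 6.2]
grip_width: 74.1
grasp_force: 2.8
bin 40216 160.0 (array([483.2,  94.3]), array([ 93.8, 191.9]), 8.42) (array([483.8,  94.2]), array([ 94.7, 193.2]), 8.38)
200 [(204, [-33, -22, 161], [65, 71, 216]), (208, [-32, -22, 160], [55, 59, 191]), (212, [9, -52, 5], [38, 41, 134]), (216, [13, -52, 5], [37, 40, 135]), (220, [17, -52, 5], [37, 40, 133]), (224, [20, -52, 5], [37, 41, 133]), (228, [24, -52, 6], [38, 41, 134]), (232, [28, -52, 5], [38, 42, 136]), (236, [31, -52, 6], [38, 41, 136]), (240, [36, -53, 5], [102, 102, 138]), (244, [1, -32, 108], [155, 155, 153]), (248, [3, -32, 110], [154, 155, 152])]
225 [(204, [-33, -13, 160], [39, 40, 134]), (208, [-32, -13, 160], [37, 40, 114]), (212, [9, -29, 6], [39, 41, 117]), (216, [13, -29, 6], [37, 40, 135]), (220, [16, -29, 6], [37, 40, 135]), (224, [20, -29, 5], [38, 41, 135]), (228, [24, -29, 6], [37, 42, 135]), (232, [28, -29, 5], [38, 41, 135]), (236, [32, -30, 4], [38, 41, 135]), (240, [35, -30, 5], [87, 88, 138]), (244, [2, -19, 107], [
[... 673 characters left out ...]
8, 41, 137]), (224, [20, -2, 5], [36, 40, 136]), (228, [24, -2, 6], [36, 39, 136]), (232, [28, -2, 5], [38, 42, 136]), (236, [31, -2, 6], [39, 41, 136]), (240, [36, -2, 4], [86, 87, 138]), (244, [2, -2, 107], [155, 155, 153]), (248, [3, -2, 110], [157, 157, 155])]
290 [(204, [-33, 11, 160], [37, 41, 133]), (208, [-32, 11, 159], [34, 37, 125]), (212, [9, 29, 6], [38, 42, 137]), (216, [12, 29, 6], [37, 39, 136]), (220, [16, 29, 6], [37, 40, 136]), (224, [20, 30, 4], [38, 42, 136]), (228, [24, 29, 5], [37, 41, 134]), (232, [28, 30, 5], [37, 40, 134]), (236, [32, 30, 5], [37, 40, 135]), (240, [35, 30, 6], [82, 83, 136]), (244, [1, 18, 107], [154, 154, 152]), (248, [2, 17, 111], [158, 157, 156])]
```

The bin floor is clear where it can be seen, and nothing is on the flap. I'll withdraw straight up.

```bash
python3 -m jog '[[[0.8,0,-8,0,0,0],[1.7,0,-16,0,0,0],[2.6,0,-25,0,0,0],[3.6,0,-34,0,0,0],[4.6,0,-44,0,0,0],[6.3,0,-60,0,0,0],[9,0,-85,0,0,0],[12,0,-115,0,0,0],[15,0,-142,0,0,0],[16,0,-155,0,0,0],[16,0,-155,0,0,0],[16,0,-155,0,0,0],[16,0,-155,0,0,0],[16,0,-155,0,0,0]]]'; python3 look.py w11; python3 - <<'E'
from h import *
s=robot.get_state();f=np.load('w11.npz');X=cloud('wrist',f['d'],s)
L=(X-[488.5,95.2,0])@Ro.from_euler('z',8.3,degrees=True).as_matrix()
m=(abs(L[...,0])<24)&(abs(L[...,1])<60)&(L[...,2]<200)
print('flap z',m.sum(),np.percentile(L[m][:,2],[2,50,98]))
p,d=robot.camera('top');cv2.imwrite('pics/top2.png',cv2.resize(p[80:280],None,fx=1.5,fy=1.5))
E
```

```text
clock: 13.2
tcp_pos: [485.7, 92.8, 251.9]
eef_rot: [-3.141, -0.107, -2.995]
ft_force: [0.8, 0.1, -0.2]
grip_width: 74.3
grasp_force: 0.0
nest 562 100.9 (array([505.4, 371.6]), array([60.3, 23.4]), 17.27) (array([504.9, 374.4]), array([58.9, 21.8]), 13.24)
paddle 773 38.0 (array([476.3, 277.4]), array([30.6, 35.5]), 79.66) (array([482. , 301.5]), array([29.3, 39.8]), 80.02)
bin 10407 160.0 (array([488.4,  95.1]), array([102.6, 191.8]), 8.46) (array([488.7,  95.1]), array([103.3, 192.4]), 8.46)
flap z 7156 [157.60843079 159.13265467 160.51425502]
```

View pics/w11.png

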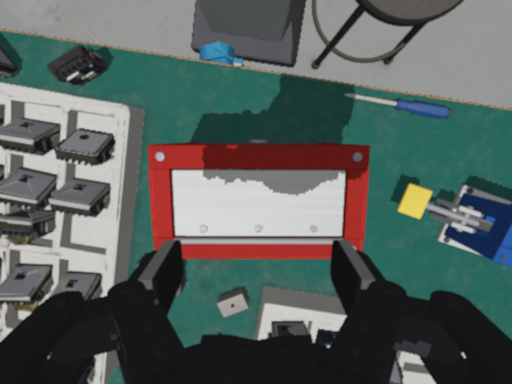

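The flap is shut flush at z≈159, the gripper is empty and clear of everything, and the paddle is down. The bystanders haven't been moved.

```bash
python3 -c "
from station import robot
print(robot.hand_in())"
```

```text
the job is handed in; nothing more can be done
None
```

I pressed the ejector paddle fully down, pushed the failed module through the flap into the reject bin, and handed the job in at about 13 s; the flap is shut behind it and the arm touched none of the bystanders.

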